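# Press the bench block into the corner of the bench stop and hold it for stamping

## Robot

A 6-joint arm with a two-finger parallel gripper is mounted at the origin on the work surface. World frame = base frame: x ahead of the robot, y to its left, z up, the work surface at z = 0. Lengths are in m, angles in rad, forces in N, time in s.
With the tool pointing down it reaches from about 0.375 to 0.9 m from the base axis. Payload 3.1 kg.
Tool frame: the origin (TCP) lies between the finger pads; the fingertips stand 17 mm ahead of it and the grasp point (between the pads) lies 2 mm behind it (robot.nose_length is the distance from the TCP to the fingertips, in m); z points along the fingers, y is the line along which they close (so a half turn about z gives the same grasp; the last joint's range is limited). The gripper opens to 87 mm and grips with 3 to 60 N. Pads are 19 mm wide; open, the fingers measure 117 mm over their backs; the gripper's body (75 mm by 190 mm) begins 51 mm behind the grasp point.
Start: joints at [0.996, 0.527, 1.433, -0, 1.181, -0.178], TCP at [0.242, 0.576, 0.24] pointing down, gripper open.
Joint ranges: [-3.08, 3.08], [-0.75, 2.2], [0.22, 2.44], [-1.43, 4.57], [0, 2.65], [-2.85, 2.85]. Speed limits (rad/s): [2.79, 2.79, 3.14, 3.14, 3.14, 3.14].

## Interface

Orientations are given as a unit quaternion [x, y, z, w].
In Python, from rig import robot, cams gives the robot as it stands.
- The arm moves only by the shell command python3 -m pendant 'ROWS' [FORCE]. ROWS is JSON, a list of rows, each an object with "jaw": the opening, from 0 (shut) to 1 (fully open); "linear": the shift along the tool's x, y, z in cm, a list of three; "twist": the turn about the tool's z in degrees. A call has 1 to 12 rows; each row shifts and turns the commanded pose from where the row before left it, along the tool's axes as they then stand; what a row does not reach is not made up. A row lasts 1/12 s, in which the tool goes at most 41.7 mm and 7.16 degrees, less where a joint would pass 70% of its speed; a pose out of reach is approached as far as the arm can. A call is refused whole if a number of a shift passes 4.17 or a number of a turn 7.16, either way. A call with a gripper value outside its range is refused whole. The fingers move at their own pace and stop on an object; FORCE is the grip in N (left out, the last holds). Time passes only in rows, so rows that do not move let the fingers close. It gives the time, the measured TCP pose, the force, the opening and the grip force at its end, in the units of the state.
- robot.get_obs(): the state, without advancing time (a new reading comes with each control period).
- cams.camera(name): name is "side" or "top"; returns a dict with "color" (420x560x3 uint8, blue, green, red), "depth" (420x560 float32, m along the optical axis (not along the pixel's ray), 0 where there is no reading), "fov_y" (degrees; the focal length in pixels is half the picture's height over the tangent of half this angle, whatever the lens; pixels are square), "cx", "cy" (the principal point, pixels), "k1" (the pictures are not rectified: a ray, as slopes to the right and down, at radius r is drawn at 1 + k1 r^2 times it, then the intrinsics apply), "view" (4x4, takes a point from world to camera coordinates). Camera axes: x right, y down, z forward; pixel columns grow to the right and rows downward; lengths in m; the calibration is good to about 2 mm. A picture is of the moment at which its call begins.
- robot.hand_in(): hands the job in; it is judged then, once.
The state is a dict: "time": time; "q": joint angles; "joint_velocities": joint speeds; "joint_torque": joint torques, N m; "position": TCP position; "tool_rot": TCP orientation; "ft_force": force on the tool from outside, world axes, zero at the start; "moment": the same for the moment, N m; "grip_width": finger opening in m; "grip_force": force on a finger pad.
Only numpy, scipy, OpenCV 4.12 (cv2) and the standard library are available. Lean on these libraries where they do the work, as an engineer would, in place of code of your own. Each camera call takes 0.05 s, during which the arm holds its last target. There are 200 camera calls.

## Task

Lift the oblong steel bench block off the rubber pad and lay it flat on the plywood stop board, then push it fully into the corner with its long side flush against the long wooden fence and its end against the short fence. Keep pressing it firmly against both fences at once, fingers still on it: the program finishes while holding it there. Leave all the other tools where they are.

Things in the scene. Friction and masses are not known exactly. Their poses are not given: they have to be found in the camera images.
- bench_block: loose oblong polished-steel block, 56 mm long (its x) by 40 mm wide (its y) by 36 mm high (z), about 0.6 kg, lying on the rubber pad beside the round block, 36 mm side upright; origin at the centre of its underside. To be pressed into the corner.
- rubber_pad: fixed black rubber pad, 210 mm (its x) by 130 mm (y) by 8 mm thick; origin at the centre of its underside on the table. The bench block lies at one end and the round block at the other, about 110 mm between centres; either may be at either end.
- stop_board: fixed plywood bench-stop board, 220 mm (its x) by 180 mm (y) by 12 mm thick, its top 12 mm above the table; origin at the centre of its underside. It carries two fixed dark wooden fences along its +x and +y edges, at right angles. Board and fences are waxed: steel slides on them with a friction of about 0.35.
- long_fence: fixed rigid dark-wood strip on the stop board along the board's +x edge, 166 mm long (its y), 18 mm wide (x), standing only 8 mm above the board's top; origin at the centre of its underside, on the board's top. Its inner face looks to its -x, 9 mm from the origin.
- short_fence: fixed rigid dark-wood strip on the stop board along the board's +y edge, 90 mm long (its x), 18 mm wide (y), standing only 8 mm above the board's top; origin at the centre of its underside, on the board's top. Its inner face looks to its -y, 9 mm from the origin.
- corner (a point): inner corner where the fences' inner faces meet, at the board's top, axes parallel to the board's: the long fence's face runs along -y from it, the short one's along -x. The seated block's origin is at x = -20 mm, y = -28 mm, z = 0 from here, its x axis along this y (either way round). Its top stands 28 mm above the fences: fingers gripping its upper 25 mm pass over them.
- round_block: bystander: loose round steel block, 46 mm diameter, 30 mm high, on the other end of the rubber pad; origin at the centre of its underside.
- punch: bystander: brass punch standing on the stop board near the board's corner farthest from the fences, 18 mm foot diameter, 52 mm high; origin at the centre of its foot.
- hammer: bystander: hammer lying on the right edge of the mat; origin on its underside.
- marker: bystander: marker pen 135 mm long, lying at the far edge of the mat; origin at the middle of its underside.
- pliers: bystander: pliers about 150 mm long lying at the far edge of the mat; origin under the pivot.
- snips: bystander: snips about 160 mm long lying at the far edge of the mat, left of the pliers; origin under the pivot.
- file_case: bystander: flat clear-lidded case of needle files, 200 by 130 by 22 mm, on the right of the table; origin at the centre of its underside.
Mind the look-alikes: they are no part of the job. Leave any green or turquoise look-alike of the bench_block alone. Of the things that look like the rubber_pad, the larger one is meant.

How it is judged:
By the outcome, as a careful person would: the job done as asked, in the order asked, and still so for the second after the job is handed in, while the arm keeps its last pose, push and grip.
It also fails if it takes over 61 s, if anything falls off the work surface, if the arm or the gripper's body presses on something with over 40 N, if the wrist force passes 120 N, or if a joint passes its speed limit or range.

## Working session

There is one attempt and no reset: what is moved stays moved. The work goes in short steps, Python scripts to look and compute and a shell command to move; the robot and the scene stay as the last step left them, time stands still between calls to the robot, and variables do not carry over. Pictures are saved under pics/ and viewed, at most 10 in all, crops included, and the job is handed in when it is done.

```bash
mkdir -p pics; cat > h.py <<'E'
import numpy as np, cv2
from rig import robot, cams
def K(c):
    h,w=c["color"].shape[:2]; f=h/2/np.tan(np.radians(c["fov_y"])/2)
    return np.array([[f,0,c["cx"]],[0,f,c["cy"]],[0,0,1]])
def ray(c,u,v):
    d=np.array([c["k1"],0,0,0,0],float)
    return cv2.undistortPoints(np.array([[[u,v]]],float),K(c),d)[0,0]
def at_z(c,u,v,z):
    s=ray(c,u,v); V=np.linalg.inv(c["view"]); o=V[:3,3]; d=V[:3,:3]@[*s,1]
    return o+d*(z-o[2])/d[2]
def depth_pt(c,u,v):
    s=ray(c,u,v); z=float(c["depth"][int(round(v)),int(round(u))]); V=np.linalg.inv(c["view"])
    return (V@[s[0]*z,s[1]*z,z,1])[:3]
def snap(n):
    c=cams.camera(n); np.save(n+".npy",c,allow_pickle=True); return c
def load(n): return np.load(n+".npy",allow_pickle=True).item()
E
python3 - <<'E'
from h import *
for n in("top","side"):
    c=snap(n); cv2.imwrite(f"pics/{n}0.png",cv2.resize(c["color"],(800,600))); print(n,c["fov_y"],c["cx"],c["cy"],c["k1"],np.linalg.inv(c["view"])[:3].round(3).tolist())
print(robot.get_obs())
E
```

```text
top 43.88246090057397 275.5121561591124 202.98397273237222 0.06865879131412242 [[0.028, -0.99, 0.141, 0.316], [-1.0, -0.028, 0.002, -0.139], [0.002, -0.141, -0.99, 1.428]]
side 52.419556228702845 278.4416543035492 207.56651313307063 -0.09023704968414573 [[0.906, -0.254, 0.337, 0.132], [-0.422, -0.503, 0.754, -1.027], [-0.022, -0.826, -0.563, 0.714]]
{'time': 0.1, 'q': array([ 9.95449530e-01,  5.28372129e-01,  1.43380193e+00, -1.48880790e-05,
        1.18138346e+00, -1.78511794e-01]), 'joint_velocities': array([ 0.00086557, -0.00308394, -0.00296488,  0.0012577 ,  0.00088719,
       -0.00021502]), 'joint_torque': array([-4.45944970e-04, -4.40984452e+01, -1.77150124e+01,  6.34547300e-02,
        5.33929642e-02, -2.88906188e-05]), 'position': array([0.2411941 , 0.57589396, 0.23866128]), 'tool_rot': array([ 1.97115256e-01,  9.80379830e-01, -9.15999658e-04, -3.55200731e-04]), 'ft_force': array([ 0.91195171, -0.19431853,  0.25110566]), 'moment': array([ 0.00263916, -0.0513874 ,  0.00233523]), 'grip_force': 0.0, 'grip_width': 0.08720354596297715}
```

View pics/top0.png

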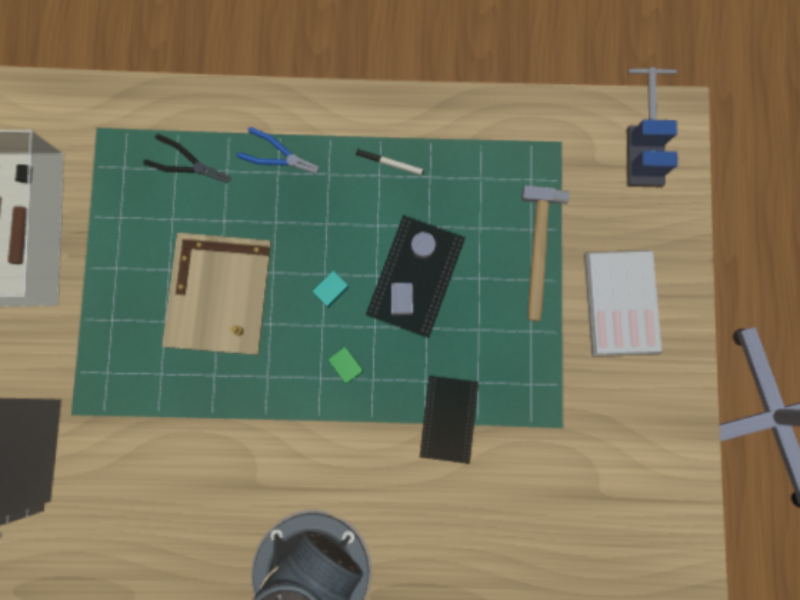

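View pics/side0.png

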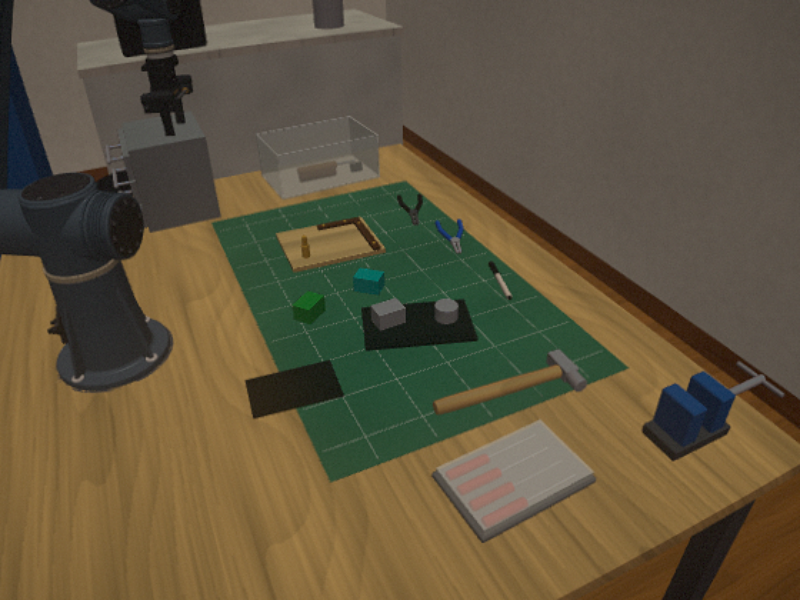

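The top view shows three block candidates: grey steel at (401,298), turquoise at (330,289) and green at (345,365). The grey one is on the larger black pad at (415,276) with the round block at (423,244), so it is the bench block. The smaller pad at (448,420) is a look-alike. The long fence runs along the far edge of the board and the short fence along its left edge. I'll confirm this in one enlarged crop.

```bash
python3 - <<'E'
from h import *
c=load("top")["color"]
a=cv2.resize(c[160:245,105:195],None,fx=4.4,fy=6,interpolation=cv2.INTER_CUBIC)
a=cv2.resize(c[160:250,105:195],(400,400),interpolation=cv2.INTER_CUBIC)   # 4.444x
b=cv2.resize(c[150:240,250:340],(400,400),interpolation=cv2.INTER_CUBIC)
cv2.imwrite("pics/crop.png",np.hstack([a,b]))
E
```

```text
(no output)
```

View pics/crop.png

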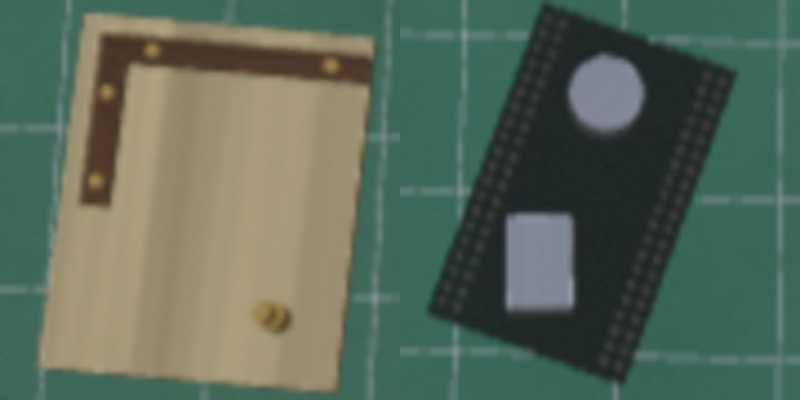

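The crop confirms it: the steel block has its top corners near (506,213), (573,213), (573,306) and (506,308). The inner fence corner is near (130,65), with the long face running to (371,84) and the short face to (111,206).

```bash
python3 - <<'E'
from h import *
c=load("top")
P=lambda u,v,o,z: at_z(c,o[0]+(u+.5)/4.444-.5,o[1]+(v+.5)/4.444-.5,z)
ang=lambda a,b: np.degrees(np.arctan2(*(b-a)[1::-1])).round(1)
B=[P(u-400,v,(250,150),.044) for u,v in((506,213),(573,213),(573,306),(506,307))]
print("block",np.mean(B,0).round(4),[np.linalg.norm((B[i]-B[i-3])[:2]).round(4) for i in range(4)],"long dir",ang(B[3],B[0]),ang(B[2],B[1]))
F=[P(u,v,(105,160),.012) for u,v in((130,65),(371,84),(111,206))]
print("corner,longend,shortend",np.round(F,4).tolist(),"-y dir",ang(F[0],F[1]),"-x dir",ang(F[0],F[2]), [np.linalg.norm(F[i]-F[0]) for i in(1,2)])
for n,(u,v) in dict(board=((83,13)),b2=(375,38),b3=(338,392),b4=(39,368)).items(): print(n,P(u,v,(105,160),.012).round(4))
print("punch",P(262,315,(105,160),.064).round(4), "round",P(206,93,(250,150),.038).round(4))
print("depth z blk",depth_pt(c,250+140/4.444,150+260/4.444), "board",depth_pt(c,105+240/4.444,160+200/4.444))
# block mask via color: low saturation bright in window
w=c["color"][190:225,268:296].astype(int); m=(w.min(2)>125).astype(np.uint8)
print(cv2.minAreaRect(cv2.findNonZero(m)))
r=robot.get_obs()
from scipy.spatial.transform import Rotation as R
print(R.from_quat(r["tool_rot"]).as_matrix().round(3).tolist())
E
```

```text
block [ 0.5005 -0.151   0.044 ] [np.float64(0.0405), np.float64(0.0565), np.float64(0.0403), np.float64(0.0571)] long dir 1.7 1.4
corner,longend,shortend [[0.587, 0.2558, 0.012], [0.5795, 0.1069, 0.012], [0.4987, 0.2615, 0.012]] -y dir -92.9 -x dir 176.3 [np.float64(0.14906927017185428), np.float64(0.08844789071766362)]
board [0.6189 0.2867 0.012 ]
b2 [0.6086 0.1059 0.012 ]
b3 [0.3886 0.1169 0.012 ]
b4 [0.3985 0.2978 0.012 ]
punch [0.4299 0.1545 0.064 ] round [ 0.6052 -0.189   0.038 ]
depth z blk [ 0.49927206 -0.15239576  0.04377175] board [0.50365567 0.18218907 0.01187606]
((13.0, 18.5), (19.0, 14.0), 90.0)
[[-0.922, 0.386, -0.001], [0.386, 0.922, -0.002], [0.0, -0.002, -1.0]]
```

```bash
python3 -m pendant '[{"jaw":1,"linear":[0,0,0],"twist":-7},{"jaw":1,"linear":[0,0,0],"twist":-7},{"jaw":1,"linear":[0,0,0],"twist":-7},{"jaw":1,"linear":[0,0,0],"twist":-3.2},{"jaw":1,"linear":[-1.2,-3.67,0],"twist":0},{"jaw":1,"linear":[-1.2,-3.67,0],"twist":0},{"jaw":1,"linear":[-1.2,-3.67,0],"twist":0},{"jaw":1,"linear":[-1.2,-3.67,0],"twist":0},{"jaw":1,"linear":[-1.2,-3.67,0],"twist":0},{"jaw":1,"linear":[-1.2,-3.67,0],"twist":0},{"jaw":1,"linear":[-1.2,-3.67,0],"twist":0},{"jaw":1,"linear":[-1.2,-3.67,0],"twist":0}]' 20
python3 -m pendant '[{"jaw":1,"linear":[-1.2,-3.67,0],"twist":0},{"jaw":1,"linear":[-1.2,-3.67,0],"twist":0},{"jaw":1,"linear":[-1.2,-3.67,0],"twist":0},{"jaw":1,"linear":[-1.2,-3.67,0],"twist":0},{"jaw":1,"linear":[-1.2,-3.67,0],"twist":0},{"jaw":1,"linear":[-1.2,-3.67,0],"twist":0},{"jaw":1,"linear":[-1.2,-3.67,0],"twist":0},{"jaw":1,"linear":[-1.2,-3.67,0],"twist":0},{"jaw":1,"linear":[-1.2,-3.67,0],"twist":0},{"jaw":1,"linear":[-1.2,-3.67,0],"twist":0},{"jaw":1,"linear":[-1.2,-3.67,0],"twist":0},{"jaw":1,"linear":[-1.2,-3.67,0],"twist":0}]'
cat >> h.py <<'E'
from scipy.spatial.transform import Rotation as R
def go(x,y,z,yd):
    "shift in tool cm and twist deg to put TCP at x,y,z with tool y at heading yd (deg)"
    o=robot.get_obs(); M=R.from_quat(o["tool_rot"]).as_matrix()
    h=np.degrees(np.arctan2(M[1,1],M[0,1]))
    print("tool y heading",h.round(2),"twist",(h-yd).round(2),"lin cm",(M.T@(np.array([x,y,z])-o["position"])*100).round(2),"pos",o["position"].round(4),"F",o["ft_force"].round(1),"grip",round(o["grip_width"],4),round(o["grip_force"],1),"t",o["time"])
E
python3 -c "
from h import *
go(.5005,-.151,.0385,91.5)"
```

```text
time: 1.1
position: [0.3449, 0.2836, 0.2394]
tool_rot: [-0.013, 1.0, -0.0, -0.0]
ft_force: [0.8, 1.1, -0.7]
grip_width: 0.0867
grip_force: 0.0
time: 2.1
position: [0.5001, -0.153, 0.2392]
tool_rot: [-0.012, 1.0, 0.0, -0.0]
ft_force: [1.4, 0.5, 0.1]
grip_width: 0.0869
grip_force: 0.0
tool y heading 91.43 twist -0.07 lin cm [-0.05  0.19 20.07] pos [ 0.5001 -0.153   0.2392] F [1.4 0.5 0.1] grip 0.0869 0.0 t 2.1
```

```bash
python3 -m pendant '[{"jaw":1,"linear":[0,0.19,4],"twist":0},{"jaw":1,"linear":[0,0,4],"twist":0},{"jaw":1,"linear":[0,0,4],"twist":0},{"jaw":1,"linear":[0,0,3],"twist":0},{"jaw":1,"linear":[0,0,2],"twist":0},{"jaw":1,"linear":[0,0,1.5],"twist":0},{"jaw":1,"linear":[0,0,1],"twist":0},{"jaw":1,"linear":[0,0,0.6],"twist":0},{"jaw":1,"linear":[0,0,0],"twist":0},{"jaw":1,"linear":[0,0,0],"twist":0}]'
python3 -c "
from h import *
go(.5005,-.151,.038,91.5)"
```

```text
time: 2.93
position: [0.5005, -0.1494, 0.0389]
tool_rot: [-0.013, 1.0, -0.0, 0.0]
ft_force: [-0.1, -0.4, -0.6]
grip_width: 0.0868
grip_force: 0.0
tool y heading 91.47 twist -0.03 lin cm [ 0.   -0.16  0.09] pos [ 0.5005 -0.1494  0.0389] F [-0.1 -0.4 -0.6] grip 0.0868 0.0 t 2.9333
```

```bash
python3 -m pendant '[{"jaw":0.3,"linear":[0,0,0],"twist":0},{"jaw":0.3,"linear":[0,0,0],"twist":0},{"jaw":0.3,"linear":[0,0,0],"twist":0},{"jaw":0.3,"linear":[0,0,0],"twist":0},{"jaw":0.3,"linear":[0,0,0],"twist":0},{"jaw":0.3,"linear":[0,0,0],"twist":0},{"jaw":0.3,"linear":[0,0,0],"twist":0},{"jaw":0.3,"linear":[0,0,0],"twist":0}]' 45
python3 -c "
from h import *
go(.5005,-.151,.20,91.5)"
```

```text
time: 3.6
position: [0.5002, -0.1494, 0.0386]
tool_rot: [-0.013, 1.0, -0.0, 0.0]
ft_force: [-1.5, -2.4, 0.9]
grip_width: 0.0415
grip_force: 1.2
tool y heading 91.47 twist -0.03 lin cm [ -0.03  -0.16 -16.14] pos [ 0.5002 -0.1494  0.0386] F [-1.5 -2.4  0.9] grip 0.0415 1.2 t 3.6
```

```bash
python3 -m pendant '[{"jaw":0,"linear":[0,0,0],"twist":0},{"jaw":0,"linear":[0,0,0],"twist":0},{"jaw":0,"linear":[0,0,0],"twist":0},{"jaw":0,"linear":[0,0,0],"twist":0},{"jaw":0,"linear":[0,0,-0.5],"twist":0},{"jaw":0,"linear":[0,0,-1],"twist":0},{"jaw":0,"linear":[0,0,-2],"twist":0},{"jaw":0,"linear":[0,0,-3],"twist":0},{"jaw":0,"linear":[0,0,-3],"twist":0},{"jaw":0,"linear":[0,0,-1],"twist":0},{"jaw":0,"linear":[0,0,0],"twist":0}]' 45
python3 - <<'E'
from h import *
go(.535,.2,.144,-3)
c=snap("side"); cv2.imwrite("pics/s1.png",cv2.resize(c["color"][140:300,200:400],(700,560),interpolation=cv2.INTER_CUBIC))
E
```

```text
time: 4.52
position: [0.5016, -0.1498, 0.1462]
tool_rot: [-0.013, 1.0, -0.001, 0.003]
ft_force: [-0.3, -0.8, -6.1]
grip_width: 0.0394
grip_force: 45.0
tool y heading 91.48 twist 94.48 lin cm [-4.24 34.89  0.14] pos [ 0.5016 -0.1498  0.1462] F [-0.3 -0.8 -6.1] grip 0.0394 45.0 t 4.5167
```

View pics/s1.png

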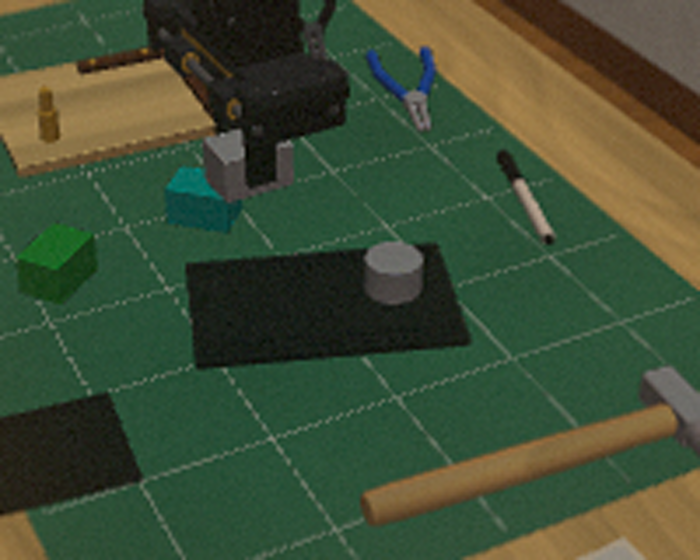

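The block, at (250,165), is held level. The pad is empty except for the round block, which hasn't moved.

```bash
python3 -m pendant '[{"jaw":0,"linear":[-0.2,1.3,0],"twist":0},{"jaw":0,"linear":[-0.5,3,0],"twist":0},{"jaw":0,"linear":[-0.6,3.7,0],"twist":0},{"jaw":0,"linear":[-0.6,3.9,0],"twist":0},{"jaw":0,"linear":[-0.6,3.9,0],"twist":0},{"jaw":0,"linear":[-0.6,3.9,0],"twist":0},{"jaw":0,"linear":[-0.6,3.9,0],"twist":0},{"jaw":0,"linear":[-0.6,3.7,0],"twist":0},{"jaw":0,"linear":[-0.6,3.5,0],"twist":0},{"jaw":0,"linear":[-0.5,3,0],"twist":0},{"jaw":0,"linear":[-0.3,2,0],"twist":3},{"jaw":0,"linear":[0,0,0],"twist":6}]' 50
python3 -m pendant '[{"jaw":0,"linear":[0,0,0],"twist":7},{"jaw":0,"linear":[0,0,0],"twist":7},{"jaw":0,"linear":[0,0,0],"twist":7},{"jaw":0,"linear":[0,0,0],"twist":7},{"jaw":0,"linear":[0,0,0],"twist":7},{"jaw":0,"linear":[0,0,0],"twist":7},{"jaw":0,"linear":[0,0,0],"twist":7},{"jaw":0,"linear":[0,0,0],"twist":7},{"jaw":0,"linear":[0,0,0],"twist":7},{"jaw":0,"linear":[0,0,0],"twist":7},{"jaw":0,"linear":[0,0,0],"twist":7},{"jaw":0,"linear":[0,0,0],"twist":5}]'
python3 -m pendant '[{"jaw":0,"linear":[0,0,0],"twist":3.5},{"jaw":0,"linear":[0,0,0],"twist":0},{"jaw":0,"linear":[0,0,0],"twist":0},{"jaw":0,"linear":[0,0,0],"twist":0}]'
python3 -c "
from h import *
go(.5495,.2097,.046,-3)"
```

```text
time: 5.57
position: [0.5462, 0.2151, 0.1408]
tool_rot: [0.065, 0.998, 0.001, -0.002]
ft_force: [1.0, -1.1, -6.1]
grip_width: 0.0394
grip_force: 50.0
time: 6.57
position: [0.5454, 0.2103, 0.1405]
tool_rot: [0.706, 0.708, -0.003, -0.002]
ft_force: [0.2, 0.2, -5.7]
grip_width: 0.0398
grip_force: 50.0
time: 6.9
position: [0.5467, 0.2102, 0.142]
tool_rot: [0.725, 0.689, -0.001, -0.001]
ft_force: [-0.8, -0.0, -5.8]
grip_width: 0.0395
grip_force: 50.0
tool y heading -2.95 twist 0.05 lin cm [-0.03  0.31  9.6 ] pos [0.5467 0.2102 0.142 ] F [-0.8 -0.  -5.8] grip 0.0395 50.0 t 6.9
```

```bash
python3 -m pendant '[{"jaw":0,"linear":[0,0.1,2],"twist":0},{"jaw":0,"linear":[0,0.1,3],"twist":0},{"jaw":0,"linear":[0,0,2],"twist":0},{"jaw":0,"linear":[0,0,1.5],"twist":0},{"jaw":0,"linear":[0,0,0.8],"twist":0},{"jaw":0,"linear":[0,0,0.3],"twist":0},{"jaw":0,"linear":[0,0,0],"twist":0},{"jaw":0,"linear":[0,0,0],"twist":0},{"jaw":0,"linear":[0,0,0],"twist":0}]'
python3 - <<'E'
from h import *
go(.5495,.2097,.0426,-3)
c=snap("side"); cv2.imwrite("pics/s2.png",cv2.resize(c["color"][125:205,180:280],(750,600),interpolation=cv2.INTER_CUBIC))
E
```

```text
time: 7.65
position: [0.551, 0.2102, 0.0487]
tool_rot: [0.726, 0.688, 0.001, 0.001]
ft_force: [0.1, -0.4, -6.1]
grip_width: 0.0394
grip_force: 50.0
tool y heading -3.02 twist -0.02 lin cm [-0.06 -0.15  0.61] pos [0.551  0.2102 0.0487] F [ 0.1 -0.4 -6.1] grip 0.0394 50.0 t 7.65
```

View pics/s2.png

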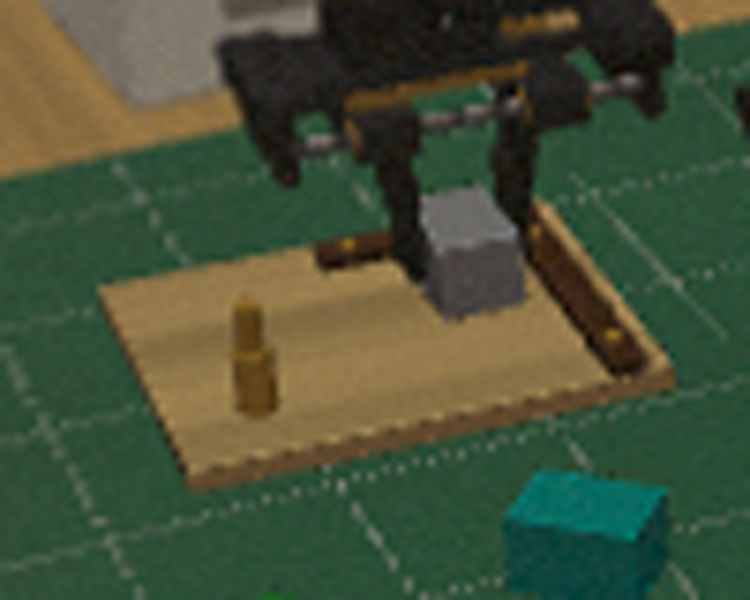

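The block, at (470,255), hangs level just above the board and square to both fences. I'll lower it gently.

```bash
python3 -m pendant '[{"jaw":0,"linear":[0,0,0.2],"twist":0},{"jaw":0,"linear":[0,0,0.2],"twist":0},{"jaw":0,"linear":[0,0,0.1],"twist":0},{"jaw":0,"linear":[0,0,0.05],"twist":0},{"jaw":0,"linear":[0,0,0],"twist":0},{"jaw":0,"linear":[0,0,0],"twist":0}]'
python3 -c "
from h import *
go(.5495,.2097,.0426,-3)"
```

```text
time: 8.2
position: [0.5501, 0.21, 0.0426]
tool_rot: [0.726, 0.688, 0.0, 0.0]
ft_force: [-0.7, 0.3, -0.2]
grip_width: 0.0399
grip_force: 50.0
tool y heading -3.03 twist -0.03 lin cm [-0.03 -0.05  0.  ] pos [0.5501 0.21   0.0426] F [-0.7  0.3 -0.2] grip 0.0399 50.0 t 8.2
```

```bash
python3 -m pendant '[{"jaw":0,"linear":[0,0.2,0.05],"twist":0},{"jaw":0,"linear":[0,0.2,0],"twist":0},{"jaw":0,"linear":[0,0.2,0],"twist":0},{"jaw":0,"linear":[0,0.2,0],"twist":0},{"jaw":0,"linear":[0,0.2,0],"twist":0},{"jaw":0,"linear":[0,0.2,0],"twist":0},{"jaw":0,"linear":[0,0.1,0],"twist":0},{"jaw":0,"linear":[0,0,0],"twist":0}]'
python3 -m pendant '[{"jaw":0,"linear":[0,0.1,0],"twist":0},{"jaw":0,"linear":[0,0.1,0],"twist":0},{"jaw":0,"linear":[0,0,0],"twist":0}]'
python3 -c "
from h import *
go(.5655,.2289,.0426,-3)"
```

```text
time: 8.87
position: [0.5625, 0.2094, 0.0426]
tool_rot: [0.726, 0.688, -0.0, -0.0]
ft_force: [-3.6, 0.3, 5.2]
grip_width: 0.0395
grip_force: 50.0
time: 9.12
position: [0.5642, 0.2093, 0.0426]
tool_rot: [0.726, 0.688, -0.0, -0.001]
ft_force: [-3.3, 0.3, 4.8]
grip_width: 0.0398
grip_force: 50.0
tool y heading -3.03 twist -0.03 lin cm [ 1.96  0.03 -0.  ] pos [0.5642 0.2093 0.0426] F [-3.3  0.3  4.8] grip 0.0398 50.0 t 9.1167
```

Only sliding friction so far. I'll keep going to contact.

```bash
python3 -m pendant '[{"jaw":0,"linear":[0,0.1,0],"twist":0},{"jaw":0,"linear":[0,0.1,0],"twist":0},{"jaw":0,"linear":[0,0,0],"twist":0}]'
python3 -m pendant '[{"jaw":0,"linear":[0,0.1,0],"twist":0},{"jaw":0,"linear":[0,0,0],"twist":0}]'
python3 -c "
from h import *
go(.5655,.2289,.0426,-3)"
```

```text
time: 9.37
position: [0.5662, 0.2093, 0.0426]
tool_rot: [0.726, 0.688, -0.0, -0.0]
ft_force: [-3.4, 0.3, 5.6]
grip_width: 0.04
grip_force: 50.0
time: 9.53
position: [0.5667, 0.2092, 0.0426]
tool_rot: [0.726, 0.688, -0.001, -0.001]
ft_force: [-5.2, 0.2, 6.1]
grip_width: 0.0396
grip_force: 50.0
tool y heading -3.05 twist -0.05 lin cm [ 1.96 -0.22  0.  ] pos [0.5667 0.2092 0.0426] F [-5.2  0.2  6.1] grip 0.0396 50.0 t 9.5333
```

```bash
python3 -m pendant '[{"jaw":0,"linear":[0,0.1,0],"twist":0},{"jaw":0,"linear":[0,0,0],"twist":0}]'
python3 -m pendant '[{"jaw":0,"linear":[0,0.05,0],"twist":0},{"jaw":0,"linear":[0,0,0],"twist":0}]'
python3 -c "
from h import *
go(.5655,.2289,.0426,-3)"
```

```text
time: 9.7
position: [0.5667, 0.2092, 0.0426]
tool_rot: [0.726, 0.688, -0.002, -0.002]
ft_force: [-5.7, 0.5, 7.2]
grip_width: 0.0399
grip_force: 50.0
time: 9.87
position: [0.5667, 0.2092, 0.0426]
tool_rot: [0.726, 0.688, -0.002, -0.002]
ft_force: [-6.5, 0.4, 8.6]
grip_width: 0.0395
grip_force: 50.0
tool y heading -3.05 twist -0.05 lin cm [ 1.96 -0.23  0.01] pos [0.5667 0.2092 0.0426] F [-6.5  0.4  8.6] grip 0.0395 50.0 t 9.8667
```

Touching the long fence at x=0.5667. Next I'll slide along it to the short fence.

```bash
python3 -m pendant '[{"jaw":0,"linear":[0.2,0,0],"twist":0},{"jaw":0,"linear":[0.2,0,0],"twist":0},{"jaw":0,"linear":[0.2,0,0],"twist":0},{"jaw":0,"linear":[0.2,0,0],"twist":0},{"jaw":0,"linear":[0.2,0,0],"twist":0},{"jaw":0,"linear":[0.2,0,0],"twist":0},{"jaw":0,"linear":[0.2,0,0],"twist":0},{"jaw":0,"linear":[0.2,0,0],"twist":0},{"jaw":0,"linear":[0.1,0,0],"twist":0},{"jaw":0,"linear":[0,0,0],"twist":0}]'
python3 -m pendant '[{"jaw":0,"linear":[0.1,0,0],"twist":0},{"jaw":0,"linear":[0.1,0,0],"twist":0},{"jaw":0,"linear":[0.1,0,0],"twist":0},{"jaw":0,"linear":[0,0,0],"twist":0}]'
python3 -m pendant '[{"jaw":0,"linear":[0.1,0,0],"twist":0},{"jaw":0,"linear":[0.1,0,0],"twist":0},{"jaw":0,"linear":[0,0,0],"twist":0}]'
python3 -c "
from h import *
go(.5655,.2289,.0426,-3)"
```

```text
time: 10.7
position: [0.5677, 0.2241, 0.0427]
tool_rot: [0.726, 0.688, -0.003, -0.001]
ft_force: [-7.7, -6.3, 8.8]
grip_width: 0.0398
grip_force: 50.0
time: 11.03
position: [0.5679, 0.227, 0.0427]
tool_rot: [0.726, 0.688, -0.003, -0.001]
ft_force: [-6.2, -6.3, 10.0]
grip_width: 0.0395
grip_force: 50.0
time: 11.28
position: [0.568, 0.2289, 0.0427]
tool_rot: [0.726, 0.688, -0.003, -0.001]
ft_force: [-6.2, -6.9, 9.4]
grip_width: 0.0396
grip_force: 50.0
tool y heading -3.04 twist -0.04 lin cm [-0.02 -0.25  0.01] pos [0.568  0.2289 0.0427] F [-6.2 -6.9  9.4] grip 0.0396 50.0 t 11.2833
```

```bash
python3 -m pendant '[{"jaw":0,"linear":[0.1,0,0],"twist":0},{"jaw":0,"linear":[0.1,0,0],"twist":0},{"jaw":0,"linear":[0,0,0],"twist":0}]'
python3 -m pendant '[{"jaw":0,"linear":[0.1,0,0],"twist":0},{"jaw":0,"linear":[0.1,0,0],"twist":0},{"jaw":0,"linear":[0,0,0],"twist":0}]'
python3 -m pendant '[{"jaw":0,"linear":[0.1,0,0],"twist":0},{"jaw":0,"linear":[0.1,0,0],"twist":0},{"jaw":0,"linear":[0,0,0],"twist":0}]'
python3 -c "
from h import *
print(robot.get_obs()['moment'])
go(.5655,.2289,.0426,-3)"
```

```text
time: 11.53
position: [0.5681, 0.231, 0.0427]
tool_rot: [0.726, 0.688, -0.003, -0.001]
ft_force: [-7.0, -6.6, 9.0]
grip_width: 0.0396
grip_force: 50.0
time: 11.78
position: [0.5681, 0.2317, 0.0427]
tool_rot: [0.725, 0.688, -0.004, -0.0]
ft_force: [-7.1, -10.0, 9.8]
grip_width: 0.0397
grip_force: 50.0
time: 12.03
position: [0.5681, 0.2318, 0.0428]
tool_rot: [0.725, 0.689, -0.006, 0.0]
ft_force: [-5.1, -15.8, 11.1]
grip_width: 0.0394
grip_force: 50.0
[-2.74529929  1.07511345 -0.36755734]
tool y heading -2.97 twist 0.03 lin cm [-0.31 -0.25  0.02] pos [0.5681 0.2318 0.0428] F [ -5.1 -15.8  11.1] grip 0.0394 50.0 t 12.0333
```

Both fences are touching at TCP (0.568, 0.232). Next I'll press down so the block stays flat and push harder toward both fences.

```bash
python3 -m pendant '[{"jaw":0,"linear":[0,0.1,0.1],"twist":0},{"jaw":0,"linear":[0,0.1,0.1],"twist":0},{"jaw":0,"linear":[0,0.1,0.1],"twist":0},{"jaw":0,"linear":[0,0.1,0],"twist":0},{"jaw":0,"linear":[0,0.1,0],"twist":0},{"jaw":0,"linear":[0,0,0],"twist":0},{"jaw":0,"linear":[0,0,0],"twist":0}]' 60
python3 - <<'E'
from h import *
o=robot.get_obs(); M=R.from_quat(o["tool_rot"]).as_matrix()
print(o["moment"].round(2),"tool z",M[:,2].round(4))
go(.5655,.2289,.0426,-3)
c=snap("side"); cv2.imwrite("pics/s3.png",cv2.resize(c["color"][125:205,180:280],(750,600),interpolation=cv2.INTER_CUBIC))
E
```

```text
time: 12.62
position: [0.5684, 0.2319, 0.0426]
tool_rot: [0.725, 0.689, -0.009, -0.003]
ft_force: [-18.0, -15.8, 34.3]
grip_width: 0.0395
grip_force: 60.0
[-2.56  2.95 -0.16] tool z [-0.0168 -0.0088 -0.9998]
tool y heading -2.93 twist 0.07 lin cm [-0.31 -0.28  0.01] pos [0.5684 0.2319 0.0426] F [-18.  -15.8  34.3] grip 0.0395 60.0 t 12.6167
```

View pics/s3.png

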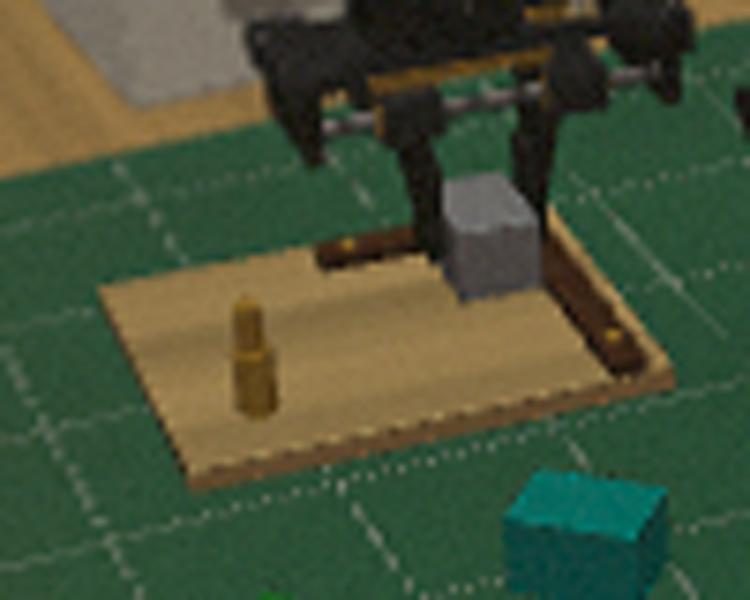

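The image shows the block tucked in at the corner, (490,235), against both fences. The punch hasn't moved. The tool leans about 1°, so I'll check in depth whether the block lies flat and how far it is turned.

```bash
python3 - <<'E'
from h import *
c=load("side")
def plane(poly):
    p=(np.array(poly)/7.5+[180,125]); m=np.zeros(c["depth"].shape,np.uint8); cv2.fillConvexPoly(m,p.round().astype(int),1)
    P=np.array([depth_pt(c,u,v) for v,u in np.argwhere(m)]); 
    q=P.mean(0); s,V=np.linalg.svd(P-q)[1:]; n=V[2]*np.sign(V[2][2]); print(len(P),q.round(4),"normal",n.round(4),"rms mm",(s[2]/len(P)**.5*1e3).round(2))
    return P
T=plane([(455,197),(505,187),(526,215),(468,226)])
plane([(462,248),(530,230),(532,270),(470,288)])
plane([(150,310),(230,300),(380,370),(300,420)])
plane([(300,290),(400,270),(440,300),(360,340)])
A=np.c_[T[:,:2]-T[:,:2].mean(0),np.ones(len(T))]; x,res=np.linalg.lstsq(A,T[:,2],rcond=None)[:2]; print("slopes",x,"se",np.sqrt(np.diag(np.linalg.inv(A.T@A))*res/(len(T)-3)))
E
```

```text
43 [0.5685 0.2171 0.0493] normal [0.0172 0.0149 0.9997] rms mm 1.5
59 [0.5674 0.2018 0.0303] normal [0.1099 0.9938 0.0178] rms mm 2.17
242 [0.4506 0.1842 0.0205] normal [0.4883 0.2139 0.846 ] rms mm 8.47
107 [0.5111 0.222  0.0129] normal [0.0051 0.0168 0.9998] rms mm 1.5
slopes [-0.01672219 -0.01464319  0.04927571] se [0.02822545 0.02185852 0.00023695]
```

The top is about 36 mm above the board. The moment balance also says it is flat: 40 N down over a 20 mm half-width outweighs the 18 N push. I'll push a little harder and check that it holds steady.

```bash
python3 -m pendant '[{"jaw":0,"linear":[0.1,0.1,0],"twist":0},{"jaw":0,"linear":[0.1,0.1,0],"twist":0},{"jaw":0,"linear":[0,0,0],"twist":0},{"jaw":0,"linear":[0,0,0],"twist":0},{"jaw":0,"linear":[0,0,0],"twist":0},{"jaw":0,"linear":[0,0,0],"twist":0}]'
python3 -c "
from h import *
go(.5655,.2289,.0426,-3)"
python3 -m pendant '[{"jaw":0,"linear":[0,0,0],"twist":0},{"jaw":0,"linear":[0,0,0],"twist":0},{"jaw":0,"linear":[0,0,0],"twist":0},{"jaw":0,"linear":[0,0,0],"twist":0},{"jaw":0,"linear":[0,0,0],"twist":0},{"jaw":0,"linear":[0,0,0],"twist":0},{"jaw":0,"linear":[0,0,0],"twist":0},{"jaw":0,"linear":[0,0,0],"twist":0}]'
python3 -c "
from h import *
go(.5655,.2289,.0426,-3)"
```

```text
time: 13.17
position: [0.5685, 0.2321, 0.0427]
tool_rot: [0.724, 0.689, -0.012, -0.003]
ft_force: [-21.5, -20.4, 38.0]
grip_width: 0.0395
grip_force: 60.0
tool y heading -2.85 twist 0.15 lin cm [-0.34 -0.28  0.02] pos [0.5685 0.2321 0.0427] F [-21.5 -20.4  38. ] grip 0.0395 60.0 t 13.1667
time: 13.83
position: [0.5685, 0.2321, 0.0427]
tool_rot: [0.724, 0.689, -0.012, -0.003]
ft_force: [-21.6, -19.7, 37.7]
grip_width: 0.0396
grip_force: 60.0
tool y heading -2.85 twist 0.15 lin cm [-0.33 -0.29  0.02] pos [0.5685 0.2321 0.0427] F [-21.6 -19.7  37.7] grip 0.0396 60.0 t 13.8333
```

```bash
python3 -c "
from rig import robot
print(robot.hand_in())"
```

```text
the job is handed in; nothing more can be done
None
```

I handed the job in at about 14 s with the steel bench block on the stop board, held in the corner with the fingers still on it. It reads about 21 N toward the long fence, 20 N toward the short one and 38 N down. Force and contact readings, not a direct measurement, say it is flush and flat, and I touched none of the other tools.

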